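# Space the sprung access tile and hold it flush

## Robot

A 7-joint arm with a two-finger parallel gripper is mounted at the origin on the work surface. World frame = base frame: x ahead of the robot, y to its left, z up, the work surface at z = 0. Lengths are in m, angles in rad, forces in N, time in s.
With the tool pointing down it reaches from about 0.425 to 0.925 m from the base axis. Payload 6.8 kg.
Tool frame: the origin (TCP) lies on the centre line of the jaws, within the pads' length; the fingertips stand 8 mm ahead of it and the grasp point (between the pads) lies 11 mm behind it (bot.tips_ahead is the distance from the TCP to the fingertips, in m); z points along the fingers, y is the line along which they close (so a half turn about z gives the same grasp; the last joint's range is limited). The gripper opens to 85 mm and grips with 20 to 120 N. Pads are 22 mm wide; open, the fingers measure 114 mm over their backs; the gripper's body (76 mm by 85 mm) begins 54 mm behind the grasp point. The pads swing forward as they close: fully open they stand 13 mm farther back than shut.
Start: joints at [1.232, 0.477, 0.022, 1.555, -0.011, 1.109, -0.083], TCP at [0.154, -0.657, 0.239] pointing down, gripper open.
Joint ranges: [-2.96, 2.96], [-0.34, 2.1], [-1.41, 1.46], [0.24, 2.44], [-1.37, 4.51], [0.17, 1.92], [-2.96, 2.96]. Speed limits (rad/s): [2.39, 2.39, 3.14, 3.14, 3.14, 3.14, 3.14].

## Interface

Orientations are given as a unit quaternion [w, x, y, z].
In Python, from station import bot gives the robot as it stands.
- The arm moves only by the tool send_rows, never from a script. Its argument "deltas" is text: rows parted by semicolons, each of 4 numbers parted by spaces: the shift along the tool's x, y, z in m, then the turn about the tool's z in degrees. In form: x y z spin; .... A call has 1 to 5 rows; each row is the pose to reach, as a shift and turn from the pose commanded when the call began, along the tool's axes at that moment; what a row does not reach only later rows make up. A row lasts 1/10 s, in which the tool goes at most 50 mm and 8.59 degrees, less where a joint would pass 70% of its speed; a pose out of reach is approached as far as the arm can. A call with a gripper value outside its range is refused whole. "claw" is the opening, from 0 (shut) to 1 (fully open), set as the call begins (left out, the last holds). The fingers move at their own pace and stop on an object; "force" is the grip in N (left out, the last holds). Time passes only in rows, so rows that repeat a pose let the fingers close. It gives the time, the measured TCP pose, the force, the opening and the grip force at its end, in the units of the state.
- bot.get_obs(): the state, without advancing time (a new reading comes with each control period).
- bot.read_camera(name): name is "side" or "top" or "wrist"; returns a dict with "img" (384x512x3 uint8, red, green, blue), "depth" (384x512 float32, m along the optical axis (not along the pixel's ray), 0 where there is no reading), "fx", "fy", "cx", "cy" (pixels), "dist_coeffs" ([k1, k2, p1, p2, k3] as OpenCV has them; the pictures are not rectified), "camera_from_world" (4x4, takes a point from world to camera coordinates). Camera axes: x right, y up, looking along -z (the intrinsics and any distortion apply to the point x, -y, -z); pixel columns grow to the right and rows downward; lengths in m; the calibration is good to about 2 mm. A picture is of the moment at which its call begins.
- bot.hand_in(): hands the job in; it is judged then, once.
Trained networks look in a picture, given as the dict that the camera call returned (one of the last four; its "shot" number tells which), for a name from the list of things; names that differ only in an ending like _2 or _b are one class to them, and where a whole thing is asked for, a point or a joint stands for the part that bears it (a point fixed in the world has none). Each returns a list of dicts, best first, with "confidence" (0 to 1); they miss things now and then, are a little off and sometimes report something else, mostly with a low value. They report only what shows in the picture. A call takes as long as a camera call. They do not tell look-alikes from the thing itself.
- bot.masks_of(picture, query): "mask" (384x512 bool, what is visible of it).
- bot.landmark_of(picture, query): "xyz" ([x, y, z] in m, in world coordinates, good to about 4 mm: a listed point, or the origin of a listed thing).
The state is a dict: "t": time; "q": joint angles; "joint_vel": joint speeds; "joint_torque": joint torques, N m; "eef_pos": TCP position; "tool_rot": TCP orientation; "contact_force": force on the tool from outside, world axes, zero at the start; "torque": the same for the moment, N m; "gripper_width": opening from 0.0 (shut) to 1.0 (fully open); "grasp_force": force on a finger pad.
Only numpy, scipy, OpenCV 4.12 (cv2) and the standard library are available. Lean on these libraries where they do the work, as an engineer would, in place of code of your own. Each camera call takes 0.05 s, during which the arm holds its last target. There are 200 camera calls.

## Task

Take the grey spacer out of its wooden block and slide it straight down into the one joint around the raised middle tile that is wide enough for it, about midway along that joint, until its foot stands on the board; never force it at the tight joints. Let go of the spacer and leave it standing there, then press the sprung middle tile down flush with its neighbours and finish while still holding it down, since it springs up when released. Leave the tub, the mallet and the spare tile where they are.

Things in the scene. Friction and masses are not known exactly. Their poses are not given: they have to be found in the camera images.
- board: grey cement backer board lying fixed on the bench, 310 x 310 x 15 mm; origin at the centre of its underside, x and y along its sides, z up; its top is 15 mm above the bench. On it, in a plus shape, lie the access tile in the middle and one tile on each of its four sides (along the board's +x, -x, +y and -y, in any order), with the four corners bare
- access_top (a point): centre of the top face of the access tile, the raised white 100 x 100 x 12 mm tile in the middle of the board, its sides along the board's x and y. Untouched, its top is 33 mm above the bench, 6 mm prouder than its four neighbours (27 mm above the bench); it can only move straight down
- access_tile (a joint): how far the access tile is pressed down, m: 0 raised, 0.006 fully down on its stop and flush with its neighbours. A spring pushes it up: about 4 N starts it, about 10 N holds it fully down; it rises again when released
- cut_tile: fixed white wall tile cut smaller, 86 x 86 x 12 mm, on one of the access tile's four sides, centres 103 mm apart; origin at the centre of its underside (15 mm above the bench), axes along its sides. The joint between the two is 10 mm wide, 86 mm long, open down to the board, its middle 55 mm from the access tile's centre: the only joint wide enough for the spacer
- tile_a: white glazed wall tile, 100 x 100 x 12 mm, bonded to the board beside the access tile; origin at the centre of its underside, axes along its sides. It does not move. It leaves only a tight 3 mm joint to the access tile
- tile_b: white glazed wall tile, 100 x 100 x 12 mm, bonded to the board beside the access tile; origin at the centre of its underside, axes along its sides. It does not move. It leaves only a tight 3 mm joint to the access tile
- tile_c: white glazed wall tile, 100 x 100 x 12 mm, bonded to the board beside the access tile; origin at the centre of its underside, axes along its sides. It does not move. It leaves only a tight 3 mm joint to the access tile
- spacer_mid (a point): centre of the loose grey plastic spacer, half-way up its 56 mm height; axes: x along its 50 mm length, y across its thickness, z up. Its lower 24 mm is a blade 8 mm thick with a half-round foot (4 mm radius); above that, 24 to 56 mm above the foot, is a grip 14 mm thick and 50 mm long. It weighs about 45 g and starts upright in the slot of the wooden block
- spacer_foot (a point): middle of the lowest edge of the spacer, 28 mm below its centre; same axes. Stands on the board when 15 mm above the bench
- holder: fixed wooden block 76 x 46 x 20 mm with a slot along its x, 56 mm long, 10 mm wide and 16 mm deep, in which the spacer stands with its foot 4 mm above the bench; origin at the centre of its underside, z up. On the left or the right of the board
- tub_mid (a point): centre of the white plastic adhesive tub, 72 mm across, 85 mm tall, loose, standing on the other side of the board from the wooden block; leave alone
- mallet: rubber mallet about 220 mm long lying on the bench behind the board on the left; leave alone
- spare_tile: spare white tile 100 x 100 x 12 mm lying loose on the bench behind the board on the right, origin at the centre of its underside; leave alone
Things that resemble listed ones, but are neither listed nor needed, are in the scene too. Leave any red look-alike of the part that bears spacer_mid alone.

How it is judged:
On the way:
1. the spacer stands on the board in the wide joint and has been let go, with the access tile up (z of spacer_foot in the frame of board below 0.019 m and horizontal distance between spacer_foot and access_top below 0.061 m and horizontal distance between spacer_foot and cut_tile below 0.055 m and angle between spacer_mid's own z axis and vertical below 0.35 rad and contact force between the fingers and spacer below 0.1 N and value of joint access_tile below 0.003 m), for 0.2 s.
At the end, for the whole second after the job is handed in: Spacer untouched in the wide joint: foot under 4 mm above the board, under 61 mm from the access tile's centre and 55 mm from the cut tile's (level), tilt under 0.35 rad. Robot holds the access tile down (over 3 N) within 1.5 mm of flush (z of spacer_foot in the frame of board below 0.019 m and horizontal distance between spacer_foot and access_top below 0.061 m and horizontal distance between spacer_foot and cut_tile below 0.055 m and angle between spacer_mid's own z axis and vertical below 0.35 rad and contact force between the fingers and spacer below 0.1 N and value of joint access_tile above 0.0045 m and contact force between any of the fingers, the arm and access_tile above 3 N); the arm keeps its last pose, push and grip.
It fails at once if the spacer is forced against one of the full-size tiles (over 20 N) (contact force between spacer and tile_a above 20 N or contact force between spacer and tile_b above 20 N or contact force between spacer and tile_c above 20 N).
It fails at once if the tub, mallet or spare tile is moved more than 30 mm (distance of any of tub_mid, mallet, spare_tile from where it was at the start of the episode above 0.03 m).
It also fails if it takes over 51 s, if anything falls off the work surface, if the arm or the gripper's body presses on something with over 40 N, if the wrist force passes 120 N, or if a joint passes its speed limit or range.

## Working session

There is one attempt and no reset: what is moved stays moved. The work goes in short steps, Python scripts to look and compute and a tool call to move; the robot and the scene stay as the last step left them, time stands still between calls to the robot, and variables do not carry over. Pictures are saved under pics/ and viewed, at most 10 in all, crops included, and the job is handed in when it is done.

Besides the shell and the picture viewer there is one more tool, called after "Emit:" as a command line: name --argument value ..., lists and objects as JSON in quotes. send_rows: Moves the arm, as the interface text tells. Its arguments: {"type":"object","properties":{"deltas":{"type":"string"},"claw":{"type":"number"},"force":{"type":"number"}},"required":["deltas"]}

```bash
mkdir -p pics; cat > h.py <<'E'
from station import bot
import numpy as np, cv2
def pts(p,uv,depth=None):
    "pixels -> world using depth"
    uv=np.asarray(uv,float).reshape(-1,2)
    K=np.array([[p['fx'],0,p['cx']],[0,p['fy'],p['cy']],[0,0,1]])
    n=cv2.undistortPoints(uv.reshape(-1,1,2),K,np.array(p['dist_coeffs'],float)).reshape(-1,2)
    d=p['depth'][uv[:,1].round().astype(int),uv[:,0].round().astype(int)]
    c=np.c_[n[:,0]*d,-n[:,1]*d,-d,np.ones(len(d))]
    return (c@np.linalg.inv(p['camera_from_world']).T)[:,:3][d>0]
def cloud(p,m):
    v,u=np.nonzero(m); return pts(p,np.c_[u,v])
def save(p,n): cv2.imwrite('pics/'+n,p['img'][:,:,::-1])
E
python3 - <<'E'
from h import *
for c in ('top','side'):
    p=bot.read_camera(c); save(p,c+'0.png')
    for q in ['board','access_top','cut_tile','tile_a','spacer_mid','spacer_foot','holder','tub_mid','spare_tile','mallet']:
        print(c,q,[(np.round(r['xyz'],3),round(r['confidence'],2)) for r in bot.landmark_of(p,q)][:5])
o=bot.get_obs();print(o)
E
```

```text
top board [(array([ 0.622, -0.002, -0.005]), 0.77)]
top access_top [(array([ 0.624, -0.001,  0.035]), 0.73)]
top cut_tile [(array([0.529, 0.003, 0.016]), 0.84), (array([ 0.499, -0.338,  0.029]), 0.49), (array([ 0.628, -0.111,  0.017]), 0.25), (array([ 0.73 , -0.006,  0.012]), 0.15)]
top tile_a [(array([0.629, 0.101, 0.016]), 0.76), (array([ 0.73 , -0.005,  0.013]), 0.72), (array([ 0.626, -0.109,  0.019]), 0.57)]
top spacer_mid [(array([ 0.402, -0.276,  0.025]), 0.7), (array([ 0.628, -0.11 ,  0.018]), 0.67), (array([ 0.495, -0.422,  0.025]), 0.47), (array([ 0.503, -0.336,  0.029]), 0.44)]
top spacer_foot [(array([ 0.498, -0.421,  0.001]), 0.67), (array([ 0.496, -0.337,  0.007]), 0.55), (array([ 0.403, -0.271, -0.001]), 0.47), (array([0.528, 0.003, 0.018]), 0.28)]
top holder [(array([ 0.503, -0.336, -0.   ]), 0.74), (array([ 0.621, -0.002, -0.002]), 0.73)]
top tub_mid [(array([0.504, 0.307, 0.042]), 0.85)]
top spare_tile [(array([ 0.676, -0.359, -0.006]), 0.68)]
top mallet [(array([ 0.709,  0.362, -0.002]), 0.94)]
side board [(array([ 0.626, -0.001,  0.002]), 0.9)]
side access_top [(ar
[... 817 characters left out ...]
rray([ 1.23191466,  0.47700265,  0.02238901,  1.5553872 , -0.01151503,
        1.10930361, -0.08308889]), 'joint_vel': array([ 0.00030461, -0.00057829, -0.00070384,  0.00028623,  0.00082041,
       -0.00073623, -0.00010464]), 'joint_torque': array([-6.42373889e-04, -5.96324623e+01,  1.60654787e+00, -2.81542057e+01,
        1.25977822e-02,  1.96419620e-03,  2.08176908e-05]), 'eef_pos': array([ 0.15442108, -0.6571207 ,  0.23931133]), 'tool_rot': array([1.04186706e-05, 9.93350253e-01, 1.15131556e-01, 1.84146907e-05]), 'contact_force': array([-0.44555982, -0.4685465 , -0.1845679 ]), 'torque': array([-0.01805809,  0.03693464, -0.0716962 ]), 'grasp_force': 0.0, 'gripper_width': 0.9973557990009645}
```

```bash
cd pics; python3 -c "
import cv2;a=cv2.imread('top0.png');b=cv2.imread('side0.png');cv2.imwrite('both.png',cv2.resize(cv2.vconcat([a,b]),(400,600),interpolation=cv2.INTER_AREA))"
```

```text
(no output)
```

View pics/top0.png

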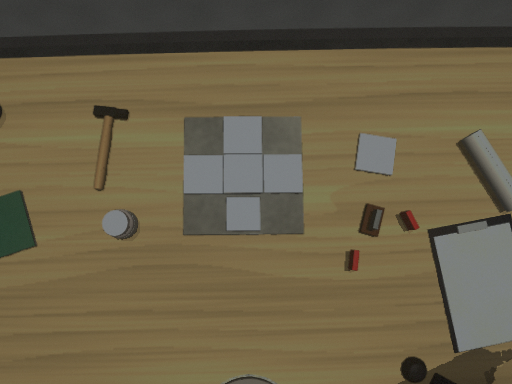

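View pics/side0.png

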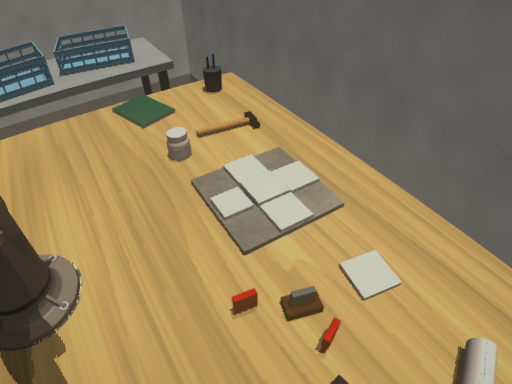

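The top view has the board centred at (243,175), with the cut tile on its -x side at (243,214). The grey spacer is in the block at (372,220), and the red look-alikes are at (409,220) and (354,260). I'll move above the spacer and look with the wrist camera.

Emit:
send_rows --deltas "0.05 -0.028 0 0;0.1 -0.057 0 0;0.15 -0.085 0 0;0.19 -0.108 0 0;0.2 -0.113 0 0" --claw 0.5 --force 30

```text
t: 1.6
eef_pos: [0.327, -0.4979, 0.2396]
tool_rot: [-0.0, 0.993, 0.117, 0.001]
contact_force: [0.2, -1.3, 0.9]
gripper_width: 0.5
grasp_force: 0.0
```

Emit:
send_rows --deltas "0.04 -0.023 0 0;0.08 -0.045 0 0;0.12 -0.068 0 0;0.15 -0.085 0 0;0.15 -0.085 0 0"

```text
t: 2.1
eef_pos: [0.4549, -0.3789, 0.2396]
tool_rot: [-0.001, 0.993, 0.12, 0.001]
contact_force: [1.1, -0.5, -0.4]
gripper_width: 0.502
grasp_force: 0.0
```

```bash
cat >> h.py <<'E'
def go(x,y,z=None):
    "world target -> tool-frame shift"
    from scipy.spatial.transform import Rotation as Ro
    o=bot.get_obs(); w,a,b,c=o['tool_rot']; R=Ro.from_quat([a,b,c,w]).as_matrix()
    t=np.array([x,y,o['eef_pos'][2] if z is None else z])
    print('t',round(o['t'],2),'pos',o['eef_pos'].round(4),'xaxis yaw deg',np.degrees(np.arctan2(R[1,0],R[0,0])).round(2),'shift',((t-o['eef_pos'])@R).round(4),'F',o['contact_force'].round(2),'w',round(o['gripper_width'],3))
E
python3 - <<'E'
from h import *
go(.501,-.336)
p=bot.read_camera('wrist'); save(p,'w1.png')
print(np.linalg.inv(p['camera_from_world']).round(3), p['fx'])
for q in ['spacer_mid','holder']:
  print(q,[(np.round(r['xyz'],4),round(r['confidence'],2)) for r in bot.landmark_of(p,q)][:5])
E
```

```text
t 2.1 pos [ 0.4549 -0.3789  0.2396] xaxis yaw deg 13.76 shift [ 0.055  -0.0307  0.0002] F [ 1.12 -0.53 -0.37] w 0.502
[[ 0.239  0.925  0.295  0.529]
 [-0.971  0.228  0.072 -0.36 ]
 [-0.001 -0.303  0.953  0.375]
 [ 0.     0.     0.     1.   ]] 275.16799317930673
spacer_mid [(array([ 0.401 , -0.2763,  0.0231]), 0.92), (array([ 0.4952, -0.4232,  0.0265]), 0.68), (array([ 0.497 , -0.3381,  0.0297]), 0.65)]
holder [(array([ 0.4999, -0.3341, -0.0013]), 0.77)]
```

View pics/w1.png

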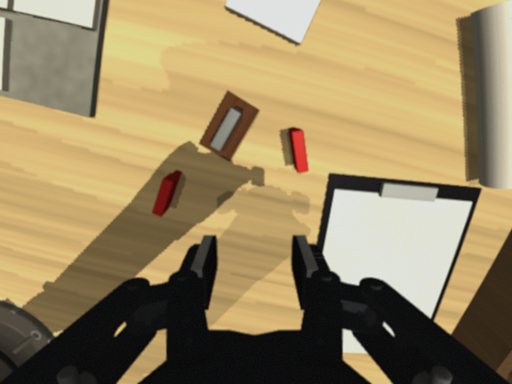

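The wrist picture shows the grey spacer in its block at about (226,129), with the red look-alikes at (298,150) and (167,193). Next I'll measure the top of its grip from the depth image.

```bash
cat >> h.py <<'E'
def rect(P,w=None):
    r=cv2.minAreaRect((P[:,:2]*1000).astype(np.float32)); b=cv2.boxPoints(r)
    e=[b[1]-b[0],b[2]-b[1]]; l=max(e,key=np.linalg.norm); a=np.degrees(np.arctan2(l[1],l[0]))
    return np.round(r[0],1),np.round(r[1],1),round((a+90)%180-90,2)
E
python3 - <<'E'
from h import *
for c in ['wrist','side','top']:
  p=bot.read_camera(c); P=cloud(p,p['depth']>0)
  N=P[(np.hypot(P[:,0]-.5,P[:,1]+.336)<.05)]
  G=N[(N[:,2]>.05)&(N[:,2]<.075)]; H=N[(N[:,2]>.012)&(N[:,2]<.075)]
  print(c,len(G),np.median(G[:,2]).round(4),'mean',G.mean(0).round(4),rect(G),'block',rect(H))
  T=P[(P[:,2]>.022)&(P[:,2]<.05)&(np.hypot(P[:,0]-.624,P[:,1])<.19)]
  B=P[(P[:,2]>.009)&(P[:,2]<.05)&(abs(P[:,0]-.624)<.19)&(abs(P[:,1])<.19)]
  A=T[T[:,2]>.0305]
  if c!='wrist': print('board',rect(B),'acc',rect(A),A[:,2].mean())
E
```

```text
wrist 597 0.0608 mean [ 0.4989 -0.334   0.0606] (array([ 498.3, -333.6]), array([14.2, 50.4]), np.float32(-17.07)) block (array([ 498.6, -333.6]), array([46.7, 76.9]), np.float32(-16.94))
side 221 0.0591 mean [ 0.4971 -0.3362  0.0582] (array([ 498.2, -335.3]), array([15.5, 50.4]), np.float32(-16.34)) block (array([ 498.9, -335.4]), array([48.7, 77.2]), np.float32(-17.21))
board (array([626.4,  -2.9]), array([313.8, 310.9]), np.float32(88.77)) acc (array([626.3,  -3.8]), array([102.8, 101. ]), np.float32(88.59)) 0.03267080749644113
top 132 0.0596 mean [ 0.5011 -0.3314  0.0588] (array([ 500.8, -332.5]), array([14.9, 49.6]), np.float32(-17.84)) block (array([ 501.4, -332. ]), array([48. , 76.4]), np.float32(-18.12))
board (array([629.6,  -3.1]), array([310.9, 310.7]), np.float32(88.96)) acc (array([628.3,  -1.2]), array([266.6, 275.4]), np.float32(-46.73)) 0.03329503532764329
```

Emit:
send_rows --deltas "0.018 -0.011 0.03 8;0.035 -0.022 0.06 16;0.053 -0.0335 0.09 24;0.053 -0.0335 0.12 30.8;0.053 -0.0335 0.13 30.8"

```text
t: 2.9
eef_pos: [0.4918, -0.3389, 0.1064]
tool_rot: [-0.001, 0.988, -0.153, -0.002]
contact_force: [-2.0, 0.4, -0.5]
gripper_width: 0.502
grasp_force: 0.0
```

Emit:
send_rows --deltas "0 0 0 0;0 0 0 0"

```text
t: 3.1
eef_pos: [0.4937, -0.3412, 0.1105]
tool_rot: [0.001, 0.988, -0.153, 0.001]
contact_force: [0.4, -0.1, -1.1]
gripper_width: 0.503
grasp_force: 0.0
```

```bash
python3 - <<'E'
from h import *
go(.4985,-.3337,.037)
p=bot.read_camera('wrist'); P=cloud(p,p['depth']>0)
N=P[(np.hypot(P[:,0]-.5,P[:,1]+.336)<.05)]
G=N[(N[:,2]>.055)&(N[:,2]<.066)]; print(len(G),rect(G),np.median(G[:,2]))
E
```

```text
t 3.1 pos [ 0.4937 -0.3412  0.1105] xaxis yaw deg -17.56 shift [ 0.0022 -0.0086  0.0735] F [ 0.42 -0.06 -1.14] w 0.503
1169 (array([ 499.1, -333.3]), array([13.3, 49.6]), np.float32(-16.72)) 0.06069765849483749
```

Emit:
send_rows --deltas "0.0025 -0.009 0.02 -0.6;0.0025 -0.009 0.04 -0.6;0.0025 -0.009 0.055 -0.6;0.0025 -0.009 0.068 -0.6;0.0025 -0.009 0.0735 -0.6"

```text
t: 3.65
eef_pos: [0.4984, -0.3321, 0.0351]
tool_rot: [-0.0, 0.989, -0.148, -0.0]
contact_force: [0.2, 0.5, 0.0]
gripper_width: 0.499
grasp_force: 0.0
```

Emit:
send_rows --deltas "0 0 0 0"

```text
t: 3.75
eef_pos: [0.4985, -0.3319, 0.0354]
tool_rot: [-0.0, 0.989, -0.148, -0.0]
contact_force: [-0.6, 0.1, -0.3]
gripper_width: 0.498
grasp_force: 0.0
```

```bash
python3 - <<'E'
from h import *
go(.4989,-.3335,.037)
E
```

```text
t 3.75 pos [ 0.4985 -0.3319  0.0354] xaxis yaw deg -16.99 shift [ 0.0008  0.0014 -0.0016] F [-0.62  0.05 -0.28] w 0.498
```

Emit:
send_rows --deltas "0.001 0.0013 -0.0015 0.2;0.001 0.0013 -0.0015 0.2"

```text
t: 3.95
eef_pos: [0.5002, -0.334, 0.0383]
tool_rot: [0.0, 0.989, -0.15, 0.001]
contact_force: [-0.3, 1.0, 0.7]
gripper_width: 0.499
grasp_force: 0.0
```

Emit:
send_rows --deltas "0 0 0 0;0 0 0 0;0 0 0 0;0 0 0 0;0 0 0 0" --claw 0 --force 30

```text
t: 4.45
eef_pos: [0.4998, -0.3333, 0.0378]
tool_rot: [0.0, 0.989, -0.149, 0.0]
contact_force: [-0.3, 0.6, 5.8]
gripper_width: 0.156
grasp_force: 32.7
```

Emit:
send_rows --deltas "0 0 -0.02 0;0 0 -0.04 0;0 0 -0.07 0;0 0 -0.1 0;0 0 -0.1 0"

```text
t: 4.95
eef_pos: [0.5017, -0.3347, 0.1412]
tool_rot: [0.001, 0.989, -0.149, 0.003]
contact_force: [0.2, -0.6, -0.1]
gripper_width: 0.162
grasp_force: 31.8
```

```bash
python3 - <<'E'
from h import *
go(.50,-.3335,.037)
p=bot.read_camera('side'); save(p,'s1.png')
E
```

```text
t 4.95 pos [ 0.5017 -0.3347  0.1412] xaxis yaw deg -17.19 shift [-0.0027 -0.0008  0.1042] F [ 0.18 -0.59 -0.09] w 0.162
```

Emit:
send_rows --deltas "-0.004 -0.042 -0.01 8;-0.008 -0.084 -0.01 16;-0.012 -0.126 -0.01 24;-0.016 -0.168 -0.01 32;-0.019 -0.2 -0.01 38"

```text
t: 5.5
eef_pos: [0.5398, -0.1334, 0.1458]
tool_rot: [0.0, 0.886, -0.464, -0.001]
contact_force: [0.9, 0.3, -0.7]
gripper_width: 0.16
grasp_force: 31.8
```

Emit:
send_rows --deltas "0 0 0 0"

```text
t: 5.6
eef_pos: [0.5408, -0.13, 0.1457]
tool_rot: [-0.001, 0.888, -0.46, -0.002]
contact_force: [0.3, -1.3, -0.0]
gripper_width: 0.158
grasp_force: 31.8
```

```bash
python3 - <<'E'
from h import *
go(.572,-.002,.15)
E
```

```text
t 5.6 pos [ 0.5408 -0.13    0.1457] xaxis yaw deg -54.82 shift [-0.0866 -0.0992 -0.004 ] F [ 0.29 -1.3  -0.01] w 0.158
```

View pics/s1.png

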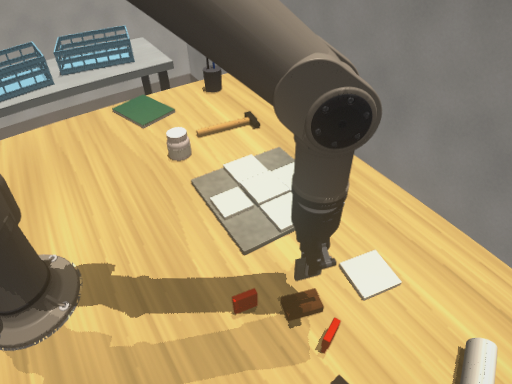

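The side view shows the block empty at (302,305) and the spacer held in the gripper at (315,268). I'll carry it on to above the joint.

Emit:
send_rows --deltas "-0.0185 -0.0205 0 8;-0.037 -0.041 0 16;-0.0555 -0.0615 0 24;-0.074 -0.082 0 32;-0.0866 -0.099 0 36.4"

```text
t: 6.1
eef_pos: [0.5676, -0.0181, 0.1441]
tool_rot: [0.002, 0.708, -0.706, -0.003]
contact_force: [0.7, -0.7, -1.9]
gripper_width: 0.16
grasp_force: 31.8
```

Emit:
send_rows --deltas "0 0 0 0;0 0 0 0"

```text
t: 6.3
eef_pos: [0.5678, -0.0176, 0.144]
tool_rot: [0.003, 0.711, -0.703, -0.003]
contact_force: [0.4, -0.5, -0.7]
gripper_width: 0.157
grasp_force: 31.8
```

```bash
python3 - <<'E'
from h import *
go(.572,-.002,.15)
p=bot.read_camera('wrist'); save(p,'w2.png')
for q in ['access_top','cut_tile','board','spacer_mid','spacer_foot']:
  print(q,[(np.round(r['xyz'],4),round(r['confidence'],2)) for r in bot.landmark_of(p,q)][:4])
P=cloud(p,p['depth']>0)
for c in ['wrist']:
  A=P[(P[:,2]>.0305)&(P[:,2]<.04)&(np.hypot(P[:,0]-.627,P[:,1])<.075)]; print('acc',len(A),rect(A),A[:,2].mean())
E
```

```text
t 6.3 pos [ 0.5678 -0.0176  0.144 ] xaxis yaw deg -89.34 shift [-0.0155 -0.0044 -0.006 ] F [ 0.44 -0.47 -0.73] w 0.157
access_top [(array([ 0.6301, -0.0024,  0.0342]), 0.75)]
cut_tile [(array([ 0.5275, -0.003 ,  0.0164]), 0.67)]
board [(array([ 0.624 , -0.0028, -0.0009]), 0.68)]
spacer_mid [(array([ 0.5637, -0.02  ,  0.1386]), 0.85)]
spacer_foot [(array([ 0.5657, -0.0172,  0.1367]), 0.35)]
acc 9682 (array([626.4,  -4.7]), array([105.8, 100.3]), np.float32(89.12)) 0.03391294114885956
```

View pics/w2.png

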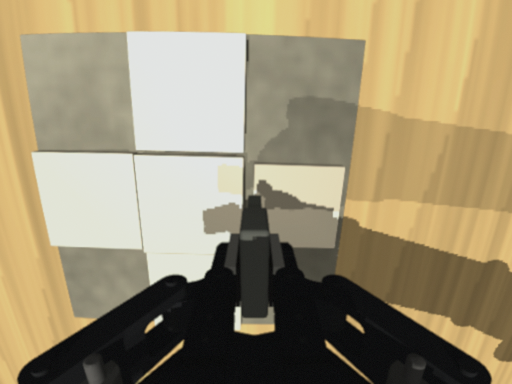

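The wrist picture shows the wide joint between image columns 243 and 254, rows 160–240. The access tile is on its left, the cut tile on its right, and the held spacer is at about (255,270). Next I'll measure the joint edges and the spacer in this same camera.

```bash
cat > j.py <<'E'
from h import *
def joint():
    p=bot.read_camera('wrist'); g=cv2.cvtColor(p['img'],cv2.COLOR_RGB2GRAY)
    P=cloud(p,p['depth']>0)
    # world map per pixel
    v,u=np.nonzero(p['depth']>0); W=np.full(p['depth'].shape+(3,),np.nan); W[v,u]=P
    aE=[];cE=[]
    for r in range(384):
        w=W[r]; 
        ok=(abs(w[:,0]-.573)<.03)&(w[:,1]<.035)&(w[:,1]>-.04)
        a=ok&(abs(w[:,2]-.034)<.0025)&(w[:,0]>.573); c=ok&(abs(w[:,2]-.0278)<.0022)&(w[:,0]<.572)
        j=ok&(w[:,2]<.022)
        if a.sum()>5 and j.sum()>=3:
            i=np.nonzero(a)[0][-1]; aE.append(w[i,:2])
        if c.sum()>5 and j.sum()>=3:
            i=np.nonzero(c)[0][0]; cE.append(w[i,:2])
    for n,E in (('acc',aE),('cut',cE)):
        E=np.array(E)
        if len(E)>3:
            s=np.polyfit(E[:,1],E[:,0],1); print(n,len(E),'y',E[:,1].min().round(3),E[:,1].max().round(3),'x at y=-.003',np.polyval(s,-.003).round(4),'yaw',np.degrees(-s[0]).round(2),'std',np.std(E[:,0]-np.polyval(s,E[:,1])).round(4))
    C=P[(abs(P[:,2]-.0278)<.0022)&(P[:,0]<.569)&(abs(P[:,1])<.06)&(P[:,0]>.46)]
    A=P[(abs(P[:,2]-.034)<.0022)&(np.hypot(P[:,0]-.628,P[:,1])<.075)]
    print('cut rect',rect(C),'y range',C[:,1].min().round(4),'acc',rect(A),'ymin',np.percentile(A[:,1],.3).round(4))
    for m in bot.masks_of(p,'spacer_mid')[:1]:
        S=cloud(p,m['mask']); vv,uu=np.nonzero(m['mask']); print('spacer',len(S),S.mean(0).round(4),rect(S),'px',uu.min(),uu.max(),vv.min(),vv.max(),m['confidence'])
        for z0 in np.arange(S[:,2].min(),S[:,2].max(),.008):
            q=S[(S[:,2]>=z0)&(S[:,2]<z0+.008)]
            if len(q)>5: print('  z',z0.round(3),'x',np.percentile(q[:,0],[2,50,98]).round(4),'y',np.percentile(q[:,1],[2,98]).round(4))
if __name__=='__main__': joint(); go(.5715,-.003,.06)
E
python3 j.py
```

```text
acc 35 y -0.04 -0.006 x at y=-.003 0.5777 yaw -1.19 std 0.0002
cut 36 y -0.039 -0.004 x at y=-.003 0.5589 yaw 14.98 std 0.0018
cut rect (array([ 5.239e+02, -5.000e-01]), array([86.1, 86.7]), np.float32(-1.39)) y range -0.0446 acc (array([626.3,  -2.1]), array([100.3, 100.6]), np.float32(-0.87)) ymin -0.0518
spacer 3222 [ 0.5669 -0.0266  0.1622] (array([566.4,  47.2]), array([ 31.4, 185.3]), np.float32(-88.54)) px 239 268 195 317 0.97
  z 0.015 x [0.5484 0.5487 0.5739] y [-0.0092  0.1386]
  z 0.023 x [0.5518 0.552  0.5767] y [-0.0025  0.1087]
  z 0.031 x [0.5787 0.5796 0.5807] y [0.0068 0.0207]
  z 0.111 x [0.5638 0.5674 0.5703] y [-0.0451 -0.0446]
  z 0.119 x [0.5631 0.5668 0.5704] y [-0.0452 -0.0445]
  z 0.127 x [0.5633 0.5671 0.5709] y [-0.0453 -0.0445]
  z 0.135 x [0.5613 0.5669 0.5729] y [-0.0453 -0.0442]
  z 0.143 x [0.5606 0.5669 0.5732] y [-0.0454 -0.0434]
  z 0.151 x [0.5605 0.567  0.5733] y [-0.0454 -0.0434]
  z 0.159 x [0.5603 0.5675 0.5735] y [-0.0452 -0.0044]
  z 0.167 x [0.5605 0.5669 0.5732] y [-0.0441  0.0031]
t 6.7 pos [ 0.5684 -0.0195  0.1453] xaxis yaw deg -89.72 shift [-0.0163 -0.0037  0.0853] F [-0.02  0.06  0.12] w 0.161
```

Emit:
send_rows --deltas "-0.009 -0.002 0.015 1.5;-0.018 -0.0045 0.03 1.5;-0.018 -0.0045 0.045 1.5;-0.018 -0.0045 0.055 1.5;-0.018 -0.0045 0.055 1.5"

```text
t: 7.2
eef_pos: [0.5712, -0.0005, 0.0884]
tool_rot: [-0.003, -0.7, 0.714, 0.003]
contact_force: [-0.2, 0.7, -1.7]
gripper_width: 0.16
grasp_force: 31.8
```

Emit:
send_rows --deltas "0 0 0 0;0 0 0 0;0 0 0 0"

```text
t: 7.5
eef_pos: [0.573, -0.0002, 0.0909]
tool_rot: [-0.001, -0.7, 0.714, 0.002]
contact_force: [-0.3, -0.7, -0.8]
gripper_width: 0.163
grasp_force: 31.8
```

```bash
python3 j.py; python3 - <<'E'
from h import *
p=bot.read_camera('wrist'); save(p,'w3.png')
E
```

```text
acc 32 y -0.039 -0.016 x at y=-.003 0.5776 yaw -2.62 std 0.0002
cut 35 y -0.04 -0.014 x at y=-.003 0.5671 yaw -2.26 std 0.0007
cut rect (array([ 5.237e+02, -2.000e-01]), array([86.2, 86.2]), np.float32(-0.83)) y range -0.0438 acc (array([627.1,  -1.7]), array([100.6, 101.2]), np.float32(-1.45)) ymin -0.0523
spacer 3110 [ 0.5715 -0.0066  0.1089] (array([571.5,  44.8]), array([ 18.9, 140.8]), np.float32(-87.82)) px 239 268 195 318 0.77
  z 0.015 x [0.5599 0.5604 0.5701] y [0.1008 0.1151]
  z 0.063 x [0.568  0.5716 0.5746] y [-0.0253 -0.0246]
  z 0.071 x [0.568  0.5716 0.575 ] y [-0.0254 -0.0246]
  z 0.079 x [0.5659 0.5711 0.5757] y [-0.0253 -0.0244]
  z 0.087 x [0.5648 0.5711 0.577 ] y [-0.0253 -0.0237]
  z 0.095 x [0.5651 0.5714 0.5773] y [-0.0255 -0.024 ]
  z 0.103 x [0.565  0.5712 0.5775] y [-0.0253 -0.0234]
  z 0.111 x [0.5654 0.5716 0.5779] y [-0.0246  0.0228]
t 7.6 pos [ 5.729e-01 -1.000e-04  9.070e-02] xaxis yaw deg -91.1 shift [0.003  0.0012 0.0307] F [ 0.85 -0.89 -1.23] w 0.161
```

View pics/w3.png

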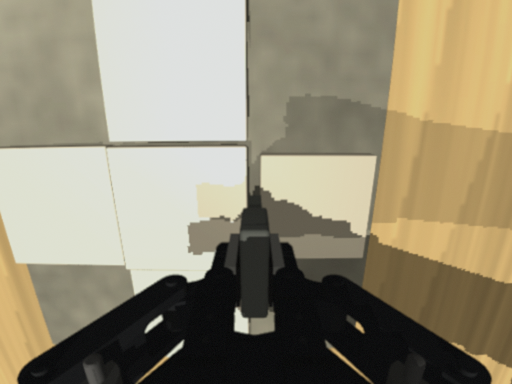

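The spacer lines up with the joint to within about 0.5 mm, so I'll lower it in small steps and watch the force.

Emit:
send_rows --deltas "0 -0.0003 0.006 0;0 -0.0003 0.012 0;0 -0.0003 0.017 0;0 -0.0003 0.017 0;0 -0.0003 0.017 0"

```text
t: 8.15
eef_pos: [0.5726, -0.0, 0.0729]
tool_rot: [-0.002, -0.7, 0.714, 0.003]
contact_force: [-0.2, 0.4, -0.2]
gripper_width: 0.158
grasp_force: 31.8
```

```bash
python3 j.py
```

```text
acc 27 y -0.039 -0.022 x at y=-.003 0.5782 yaw -2.82 std 0.0002
cut 30 y -0.04 -0.02 x at y=-.003 0.5665 yaw -0.67 std 0.0
cut rect (array([523.5,  -0. ]), array([86.4, 86.5]), np.float32(-0.89)) y range -0.0437 acc (array([627. ,  -2.3]), array([ 99.7, 100.7]), np.float32(-1.19)) ymin -0.0522
spacer 3092 [ 0.5711 -0.0072  0.0914] (array([571.3,   0. ]), array([50.9, 13.4]), np.float32(88.28)) px 240 268 195 317 0.61
  z 0.043 x [0.5672 0.5699 0.5736] y [-0.0251 -0.0243]
  z 0.051 x [0.567  0.5705 0.5741] y [-0.0253 -0.0244]
  z 0.059 x [0.5662 0.5706 0.5748] y [-0.0251 -0.0244]
  z 0.067 x [0.5645 0.5701 0.5765] y [-0.0252 -0.0239]
  z 0.075 x [0.5643 0.5707 0.5763] y [-0.0251 -0.0238]
  z 0.083 x [0.5644 0.5703 0.5765] y [-0.0251 -0.0237]
  z 0.091 x [0.565  0.5712 0.5776] y [-0.0247  0.0228]
t 8.25 pos [ 0.5729 -0.      0.0733] xaxis yaw deg -91.1 shift [0.003  0.0012 0.0133] F [-0.59 -0.09 -1.59] w 0.157
```

Emit:
send_rows --deltas "0 -0.0008 0 0;0 -0.0008 0.004 0;0 -0.0008 0.008 0;0 -0.0008 0.012 0;0 -0.0008 0.012 0"

```text
t: 8.75
eef_pos: [0.5729, 0.0, 0.0604]
tool_rot: [-0.002, -0.7, 0.714, 0.003]
contact_force: [-0.1, 0.1, -1.4]
gripper_width: 0.16
grasp_force: 31.8
```

```bash
python3 j.py
```

```text
acc 23 y -0.04 -0.026 x at y=-.003 0.5776 yaw -1.56 std 0.0
cut 26 y -0.04 -0.024 x at y=-.003 0.5674 yaw -2.54 std 0.0005
cut rect (array([ 5.236e+02, -1.000e-01]), array([86.3, 86.4]), np.float32(-0.9)) y range -0.0438 acc (array([622.4,  -1.7]), array([100.5, 109.4]), np.float32(-1.43)) ymin -0.0523
spacer 3167 [ 0.5714 -0.0071  0.0786] (array([572.7,  28.6]), array([ 20., 108.]), np.float32(-89.41)) px 240 268 195 317 0.78
  z 0.031 x [0.5672 0.5708 0.5745] y [-0.0252 -0.0244]
  z 0.039 x [0.5673 0.5712 0.575 ] y [-0.0251 -0.0242]
  z 0.047 x [0.5653 0.5715 0.5767] y [-0.0252 -0.024 ]
  z 0.055 x [0.5647 0.571  0.5774] y [-0.0253 -0.0231]
  z 0.063 x [0.5646 0.5711 0.5772] y [-0.025  -0.0231]
  z 0.071 x [0.5647 0.5711 0.5773] y [-0.0251 -0.0232]
  z 0.079 x [0.5653 0.5715 0.5779] y [-0.0245  0.0232]
t 8.85 pos [ 0.5733 -0.      0.061 ] xaxis yaw deg -91.1 shift [0.003  0.0018 0.001 ] F [ 0.22 -0.43  0.13] w 0.156
```

Emit:
send_rows --deltas "0 -0.0004 0.003 0;0 -0.0004 0.006 0;0 -0.0004 0.009 0;0 -0.0004 0.0105 0;0 -0.0004 0.0105 0"

```text
t: 9.35
eef_pos: [0.5736, 0.0, 0.0504]
tool_rot: [-0.002, -0.7, 0.714, 0.003]
contact_force: [-0.0, 0.1, -0.8]
gripper_width: 0.163
grasp_force: 31.8
```

Emit:
send_rows --deltas "0 0 0.001 0;0 0 0.002 0;0 0 0.002 0"

```text
t: 9.65
eef_pos: [0.5739, 0.0001, 0.0489]
tool_rot: [-0.002, -0.7, 0.714, 0.002]
contact_force: [-0.3, 0.1, -0.5]
gripper_width: 0.157
grasp_force: 32.0
```

Emit:
send_rows --deltas "0 0 0.001 0;0 0 0.001 0"

```text
t: 9.85
eef_pos: [0.574, -0.0, 0.0487]
tool_rot: [-0.001, -0.7, 0.714, 0.003]
contact_force: [-3.2, 0.8, 10.7]
gripper_width: 0.16
grasp_force: 33.5
```

```bash
python3 j.py; python3 -c "
from h import *
for i in range(4):
  bot.read_camera('side'); o=bot.get_obs(); print(o['contact_force'],o['eef_pos'])"
```

```text
acc 24 y -0.04 -0.025 x at y=-.003 0.5762 yaw 0.28 std 0.0003
cut 28 y -0.04 -0.024 x at y=-.003 0.5773 yaw -21.59 std 0.0023
cut rect (array([ 5.247e+02, -2.000e-01]), array([86.7, 89.5]), np.float32(-1.12)) y range -0.0443 acc (array([623.1,  -2. ]), array([100.4, 108.2]), np.float32(-1.26)) ymin -0.0523
spacer 3127 [ 0.5726 -0.0073  0.067 ] (array([ 5.737e+02, -3.000e-01]), array([50.2, 15.6]), np.float32(88.78)) px 239 268 195 317 0.8
  z 0.015 x [0.5679 0.5713 0.5748] y [-0.0251 -0.018 ]
  z 0.023 x [0.5683 0.5723 0.5756] y [-0.025  -0.0243]
  z 0.031 x [0.5685 0.5726 0.5767] y [-0.0251 -0.0224]
  z 0.039 x [0.5666 0.5726 0.5786] y [-0.025  -0.0233]
  z 0.047 x [0.5659 0.5721 0.5784] y [-0.0252 -0.0233]
  z 0.055 x [0.5658 0.5721 0.5784] y [-0.0252 -0.0235]
  z 0.063 x [0.5659 0.5737 0.5795] y [-0.0251  0.0227]
  z 0.071 x [0.5664 0.5724 0.5785] y [-0.0236  0.023 ]
t 9.95 pos [0.574  0.     0.0487] xaxis yaw deg -91.11 shift [ 0.0031  0.0025 -0.0113] F [-2.11  1.19 11.29] w 0.159
[-3.87252054  0.61992466 10.05238253] [ 5.73999921e-01 -6.44141400e-06  4.87213110e-02]
[-2.35158758  0.65647787 11.03913005] [5.74026993e-01 7.56710379e-07 4.87328779e-02]
[-2.62151625  0.4942586  10.24627399] [5.73990319e-01 4.11470756e-06 4.87017254e-02]
[-4.10929917  0.55171789 10.03977951] [ 5.73961795e-01 -3.81154801e-06  4.86842856e-02]
```

Foot contact shows about 10 N upward, so the spacer is on the board. I'll ease off and release it.

Emit:
send_rows --deltas "0 0.0008 -0.0008 0;0 0.0008 -0.0008 0"

```text
t: 10.35
eef_pos: [0.5732, 0.0001, 0.0488]
tool_rot: [-0.002, -0.7, 0.714, 0.002]
contact_force: [-0.3, 0.4, 4.8]
gripper_width: 0.158
grasp_force: 32.5
```

Emit:
send_rows --deltas "0 0 0 0;0 0 0 0;0 0 0 0;0 0 0 0" --claw 0.5

```text
t: 10.75
eef_pos: [0.5729, 0.0001, 0.0483]
tool_rot: [-0.002, -0.7, 0.714, 0.003]
contact_force: [-0.1, -0.4, -0.6]
gripper_width: 0.499
grasp_force: 0.0
```

Emit:
send_rows --deltas "0 0 -0.01 0;0 0 -0.02 0;0 0 -0.04 0;0 0 -0.07 0;0 0 -0.07 0"

```text
t: 11.25
eef_pos: [0.5762, -0.0003, 0.1228]
tool_rot: [0.001, -0.7, 0.714, 0.0]
contact_force: [0.9, -0.7, -0.7]
gripper_width: 0.498
grasp_force: 0.0
```

```bash
python3 - <<'E'
from h import *
p=bot.read_camera('wrist'); save(p,'w4.png'); P=cloud(p,p['depth']>0)
G=P[(P[:,2]>.062)&(P[:,2]<.078)&(np.hypot(P[:,0]-.572,P[:,1])<.04)]; print(len(G),rect(G),np.median(G[:,2]))
for q in ['spacer_mid','spacer_foot','access_top']:
  print(q,[(np.round(r['xyz'],4),round(r['confidence'],2)) for r in bot.landmark_of(p,q)][:3])
A=P[(abs(P[:,2]-.034)<.003)&(P[:,0]>.585)&(np.hypot(P[:,0]-.628,P[:,1])<.06)];print('acc z',np.median(A[:,2]),rect(A))
go(.645,-.002,.05)
E
```

```text
1217 (array([575.2,   0. ]), array([50.5, 14.1]), np.float32(88.33)) 0.07153218750436166
spacer_mid [(array([ 0.5698, -0.0014,  0.041 ]), 0.91)]
spacer_foot [(array([0.5712, 0.0024, 0.0161]), 0.78)]
access_top [(array([ 0.6322, -0.0012,  0.0331]), 0.86)]
acc z 0.03394237055556136 (array([630.7,  -2.6]), array([99.6, 91.6]), np.float32(89.57))
t 11.45 pos [5.729e-01 2.000e-04 1.182e-01] xaxis yaw deg -91.08 shift [ 0.0009 -0.0725  0.0677] F [-0.17 -0.43 -0.17] w 0.499
```

View pics/w4.png

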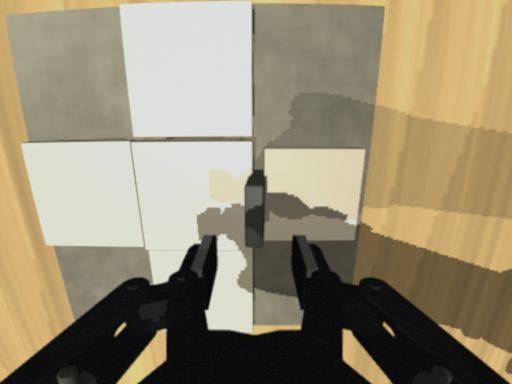

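The spacer is standing upright in the joint at (255,208), with its top at 71.5 mm (71 mm expected) and the access tile still up. Next I'll close the fingers and press the tile.

Emit:
send_rows --deltas "0 -0.02 0 0;0 -0.05 0 0;0 -0.07 0 0;0 -0.07 0 0;0 -0.07 0 0" --claw 0

```text
t: 11.95
eef_pos: [0.6423, -0.0016, 0.1169]
tool_rot: [-0.003, -0.7, 0.714, 0.003]
contact_force: [-0.5, 0.4, 0.6]
gripper_width: 0.0
grasp_force: 0.0
```

Emit:
send_rows --deltas "0 0 0.02 0;0 0 0.04 0;0 0 0.06 0;0 0 0.067 0;0 0 0.067 0"

```text
t: 12.45
eef_pos: [0.6412, -0.0013, 0.05]
tool_rot: [-0.003, -0.7, 0.714, 0.004]
contact_force: [-0.5, 0.8, -0.5]
gripper_width: -0.0
grasp_force: 0.0
```

```bash
python3 -c "
from h import *
go(.643,-.002,.035)"
```

```text
t 12.45 pos [ 0.6412 -0.0013  0.05  ] xaxis yaw deg -91.11 shift [ 0.0007 -0.002   0.015 ] F [-0.49  0.78 -0.46] w -0.0
```

Emit:
send_rows --deltas "0 0 0.004 0;0 0 0.008 0;0 0 0.011 0;0 0 0.013 0;0 0 0.013 0"

```text
t: 12.95
eef_pos: [0.6433, -0.0012, 0.0387]
tool_rot: [-0.001, -0.7, 0.714, 0.002]
contact_force: [-2.4, 0.6, 6.7]
gripper_width: -0.0
grasp_force: 3.2
```

Emit:
send_rows --deltas "0 0 0.001 0;0 0 0.002 0;0 0 0.002 0"

```text
t: 13.25
eef_pos: [0.6433, -0.0013, 0.0371]
tool_rot: [-0.001, -0.7, 0.714, 0.002]
contact_force: [-2.5, -0.1, 8.3]
gripper_width: -0.005
grasp_force: 4.0
```

Emit:
send_rows --deltas "0 0 0.001 0;0 0 0.002 0;0 0 0.003 0;0 0 0.003 0"

```text
t: 13.65
eef_pos: [0.6434, -0.0012, 0.0351]
tool_rot: [-0.001, -0.7, 0.714, 0.003]
contact_force: [-5.7, 0.6, 16.2]
gripper_width: 0.001
grasp_force: 8.0
```

The tile is on its stop at 16 N. I'll check the result before handing in.

```bash
python3 - <<'E'
from h import *
p=bot.read_camera('wrist'); save(p,'w5.png'); P=cloud(p,p['depth']>0)
v=lambda x0,x1,y0,y1:np.median(P[(P[:,0]>x0)&(P[:,0]<x1)&(P[:,1]>y0)&(P[:,1]<y1)&(P[:,2]<.045)][:,2]).round(4)
print('acc',v(.6,.66,-.048,-.025),'tile -y',v(.6,.66,-.12,-.07),'cut',v(.49,.55,-.035,0))
for q in ['spacer_mid','spacer_foot']:
  print(q,[(np.round(r['xyz'],4),round(r['confidence'],2)) for r in bot.landmark_of(p,q)][:3])
p=bot.read_camera('side'); save(p,'s2.png'); P=cloud(p,p['depth']>0)
G=P[(P[:,2]>.045)&(P[:,2]<.078)&(np.hypot(P[:,0]-.572,P[:,1])<.035)]; print(len(G),rect(G) if len(G)>3 else '',G[:,2].max() if len(G) else '')
for q in ['spacer_mid','spacer_foot']:
  print(q,[(np.round(r['xyz'],4),round(r['confidence'],2)) for r in bot.landmark_of(p,q)][:4])
go(0,0)
E
```

```text
acc 0.0279 tile -y 0.028 cut 0.0279
spacer_mid [(array([ 0.5719, -0.0035,  0.0442]), 0.71), (array([ 0.7317, -0.0046,  0.0154]), 0.6)]
spacer_foot [(array([0.5735, 0.0036, 0.0163]), 0.62)]
166 (array([575.6,  -2.1]), array([51. , 16.6]), np.float32(88.13)) 0.07222562454903181
spacer_mid [(array([ 0.49  , -0.4219,  0.0279]), 0.72), (array([ 0.4015, -0.2748,  0.0276]), 0.65), (array([0.58  , 0.0029, 0.0404]), 0.62)]
spacer_foot [(array([0.5723, 0.0033, 0.0131]), 0.63), (array([ 0.4954, -0.42  , -0.0018]), 0.5)]
t 13.95 pos [ 0.6434 -0.0013  0.0351] xaxis yaw deg -91.11 shift [0.0111 0.6433 0.0033] F [-5.44  0.3  16.11] w -0.0
```

View pics/s2.png

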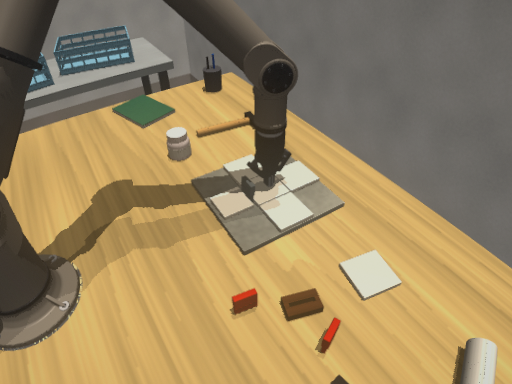

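View pics/w5.png

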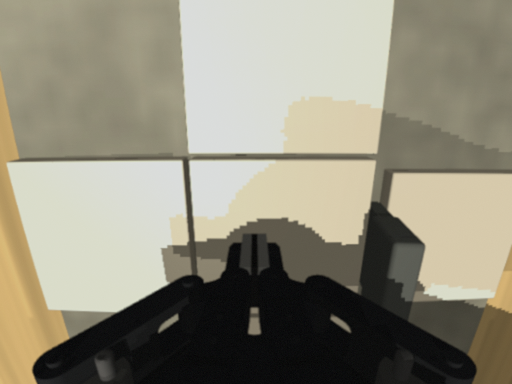

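The side view shows the spacer upright at (248,187) beside the pressing fingers. In the wrist view it stands clear at (390,255), and the tile is flush with its neighbours (27.9 mm against 28.0 mm).

```bash
python3 -c "
from station import bot
print(bot.hand_in())"
```

```text
the job is handed in; nothing more can be done
None
```

The job is handed in: the spacer stands released in the wide joint with its foot on the board, and the arm is holding the access tile down flush with about 16 N; the hand-in returned no verdict.

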